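# Wind the work rest up to its stop and ease it back

### The job

Raise the bench work rest all the way: crank the handwheel clockwise (seen from above) by its knob, more than one turn, until you feel it come up against its stop. Then turn it back a quarter turn so that it cannot jam, and let go of it. Leave the nail box, tape measure and sanding block where they are.

Things in the scene. Friction and masses are not known exactly. Their poses are not given: they have to be found in the camera images.
- wheel (a joint): Turning angle of the handwheel in rad: grows as it turns clockwise seen from above, 6.283 a turn, not wrapped. The zero is arbitrary. The wheel meets a hard stop, 1 to 2.5 turns clockwise of where it starts; its reading there is not marked and is to be felt (rigid, no spring). The wheel has light friction (about 2 N at the knob), stays where it is left, and its axis is vertical.
- hub_axis (a point): Point on the vertical axis of the handwheel, level with the knob's centre, 170 mm above the bench. The handwheel is a dark steel ring, 133 mm across, with three spokes; the top of its ring is 136.5 mm above the bench and the hub's top 143 mm. It sits on a stand with a steel base plate 170 x 150 mm, two guide rods and a grey top plate at 98 to 112 mm height. The stand is fixed to the bench.
- knob_centre (a point): Centre of the black crank knob that stands upright on the wheel's ring, 60 mm from the wheel's axis: an upright barrel 25 mm in diameter, from 139 to 196 mm above the bench; this point is at 170 mm, half-way in the straight part. The knob revolves freely about its own upright pin, so a gripper may hold it at an unchanging yaw while the wheel turns.
- rest_top (a point): Top middle of the rest: a light wooden board 105 x 134 mm on an aluminium cross-head that slides up the two guide rods, moved by the wheel, 8 mm a turn upward for clockwise turns. At the stop the cross-head meets the underside of the grey top plate.
- nail_box: Open grey-brown carton of nails, 86 x 86 x 78 mm, standing loose on the bench; origin at the centre of its underside. Not to be moved.
- tape_measure: Black tape measure, 71 x 87 x 36 mm, lying loose on the bench; origin at the centre of its underside. Not to be moved.
- sanding_block: Brown sanding block, 64 x 107 x 31 mm, lying loose on the bench; origin at the centre of its underside. Not to be moved.

How it is judged:
By the outcome, as a careful person would: the job done as asked, in the order asked, and still so for the second after the job is handed in, with the robot touching nothing.
It also fails if it takes over 69 s, if anything falls off the work surface, if the arm or the gripper's body presses on something with over 40 N, if the wrist force passes 120 N, or if a joint passes its speed limit or range.

### The arm

A 6-joint arm with a two-finger parallel gripper is mounted at the origin on a cart in front of the work surface, level with it; the furniture and walls round the work are solid. World frame = base frame: x ahead of the robot, y to its left, z up, the work surface at z = 0. Lengths are in mm, angles in rad, forces in N, time in s.
With the tool pointing down it reaches from about 300 to 775 mm from the base axis. Payload 14.6 kg.
Tool frame: the origin (TCP) lies midway between the tips of the shut fingers; the grasp point (between the pads) lies manip.grasp_offset behind it (manip.grasp_offset is the distance from the TCP to the grasp point, in mm); z points along the fingers, y is the direction in which the jaws open and shut (so a half turn about z gives the same grasp; the last joint's range is limited). The gripper opens to 94 mm and grips with 3 to 60 N. Pads are 16 mm wide; open, the fingers measure 119 mm over their backs; the gripper's body (75 mm by 177 mm) begins 78 mm behind the grasp point.
Start: joints at [1.134, 0.3, 1.521, -0, 1.321, -0.067], TCP at [198.783, 512.811, 205.446] pointing down, gripper open.
Joint ranges: [-3.03, 3.03], [-0.79, 2.21], [0.23, 2.52], [-1.04, 4.18], [0, 3.07], [-2.55, 2.55]. Speed limits (rad/s): [2.22, 2.22, 2.57, 3.14, 3.14, 3.14].

### API

Orientations are given as [roll, pitch, yaw] about the fixed x, y, z axes, in that order (R = Rz(yaw) Ry(pitch) Rx(roll)).
In Python, from cell import monitor, vision, order, manip gives the robot as it stands.
- The arm moves only by the shell command python3 -m jog 'ROWS' [FORCE]. ROWS is JSON, a list of rows, each a list of 7 numbers: the shift along the tool's x, y, z in cm, then the turn, a rotation vector about the tool's x, y, z in rad, then the opening in per cent of the stroke, from 0 (shut) to 100 (fully open). In form: [[tx, ty, tz, rx, ry, rz, jaw], ...]. A call has 1 to 8 rows; each row shifts and turns the commanded pose from where the row before left it, along the tool's axes as they then stand; what a row does not reach is not made up. A row lasts 1/10 s, in which the tool goes at most 50 mm and 8.59 degrees, less where a joint would pass 70% of its speed; a pose out of reach is approached as far as the arm can. A call is refused whole if a number of a shift passes 5 or a number of a turn 0.15, either way. A call with a gripper value outside its range is refused whole. The fingers move at their own pace and stop on an object; FORCE is the grip in N (left out, the last holds). Time passes only in rows, so rows that do not move let the fingers close. It gives the time, the measured TCP pose, the force and the opening at its end, in the units of the state.
- monitor.read_state(): the state, without advancing time (a new reading comes with each control period).
- vision.camera(name): name is "side" or "top"; returns a dict with "color" (480x640x3 uint8, blue, green, red), "fx", "fy", "cx", "cy" (pixels), "distortion" ([k1, k2, p1, p2, k3] as OpenCV has them; the pictures are not rectified), "cam_to_world" (4x4, takes a point from camera to world coordinates). Camera axes: x right, y down, z forward; pixel columns grow to the right and rows downward; lengths in mm; the calibration is good to about 2 mm. A picture is of the moment at which its call begins. There is no depth.
- order.sign_off(): hands the job in, once; it reports no verdict.
The state is a dict: "clock": time; "joints": joint angles; "qd": joint speeds; "effort": joint torques, N m; "eef_pos": TCP position; "eef_rot": TCP orientation; "wrist_force": force on the tool from outside, world axes, zero at the start; "moment": the same for the moment, N m; "finger_gap": finger opening in mm.
Only numpy, scipy, OpenCV 4.12 (cv2) and the standard library are available. Lean on these libraries where they do the work, as an engineer would, in place of code of your own. Each camera call takes 0.05 s, during which the arm holds its last target.

## Working session

There is one attempt and no reset: what is moved stays moved. The work goes in short steps, Python scripts to look and compute and a shell command to move; the robot and the scene stay as the last step left them, time stands still between calls to the robot, and variables do not carry over. Pictures are saved under pics/ and viewed, and the job is handed in when it is done.

```bash
mkdir -p pics; ls
python3 - <<'E'
from cell import monitor, vision, manip
import cv2
print(monitor.read_state(), manip.grasp_offset)
for n in("top","side"):
    c=vision.camera(n); cv2.imwrite(f"pics/{n}0.png",c["color"]); print(n,c["fx"],c["fy"],c["cx"],c["cy"],c["distortion"],c["cam_to_world"])
E
```

```text
pics
{'clock': 0.0, 'joints': array([ 1.13437282e+00,  3.00467857e-01,  1.52158960e+00, -1.02360892e-05,
        1.32072046e+00, -6.66034519e-02]), 'qd': array([-0.00051132,  0.00132764,  0.00013658,  0.00087419,  0.00178593,
        0.00017414]), 'effort': array([-9.05595675e-05, -5.31807411e+01, -3.52734840e+01,  7.07485923e-02,
        2.43849086e-02, -1.08827867e-04]), 'eef_pos': array([198.68782102, 512.56567984, 204.8845142 ]), 'eef_rot': array([-3.14040935e+00, -6.89918154e-05,  2.77177510e+00]), 'wrist_force': array([-0.30505689, -0.1941131 ,  0.4146852 ]), 'moment': array([ 0.01417211,  0.02059688, -0.00011996]), 'finger_gap': 94.01360377665351} 18.8
top 449.98811870602646 449.98811870602646 324.4707207296459 241.47781319726627 [-0.0671121  0.         0.         0.         0.       ] [[ 6.26370054e-03 -9.90805519e-01  1.35148772e-01  4.00036450e+02]
 [-9.99919785e-01 -7.69371300e-03 -1.00613212e-02  5.74614623e+01]
 [ 1.10086084e-02 -1.35074910e-01 -9.90774232e-01  1.06141474e+03]
 [ 0.00000000e+00  0.00000000e+00  0.00000000e+00  1.00000000e+00]]
side 486.3755434899061 486.3755434899061 333.15769313587344 235.64708584756272 [0.04393673 0.         0.         0.         0.        ] [[ 8.15134173e-01 -2.58423369e-01  5.18433836e-01  6.98428619e+01]
 [-5.79263404e-01 -3.58708504e-01  7.31971391e-01 -6.18942566e+02]
 [-3.19188723e-03 -8.96964643e-01 -4.42090761e-01  5.32091807e+02]
 [ 0.00000000e+00  0.00000000e+00  0.00000000e+00  1.00000000e+00]]
```

View pics/top0.png

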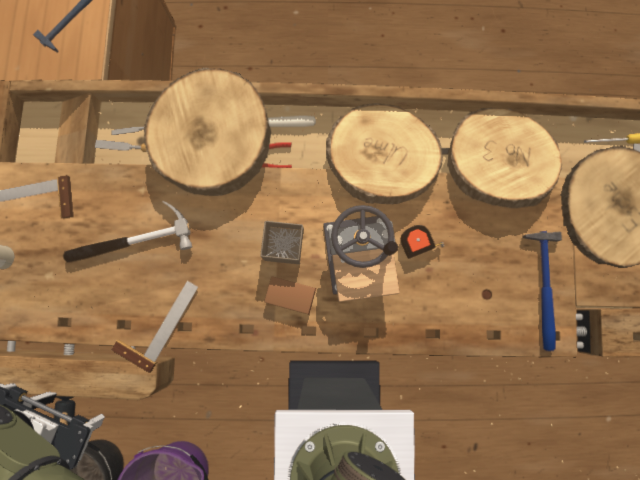

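View pics/side0.png

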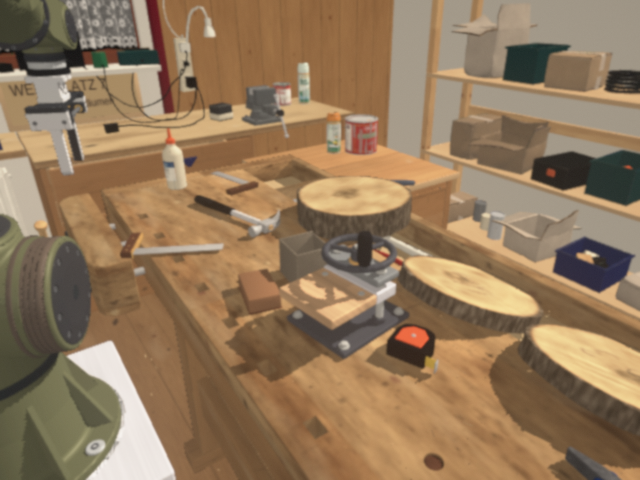

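```bash
cat > h.py <<'E'
import numpy as np,cv2
from cell import vision
def ray(c,px):
    K=np.array([[c["fx"],0,c["cx"]],[0,c["fy"],c["cy"]],[0,0,1.]])
    u=cv2.undistortPoints(np.array(px,float).reshape(-1,1,2),K,np.array(c["distortion"],float)).reshape(-1,2)
    M=np.array(c["cam_to_world"]); d=np.c_[u,np.ones(len(u))]@M[:3,:3].T
    return M[:3,3],d
def plane(c,px,z):
    o,d=ray(c,px); return o+d*((z-o[2])/d[:,2])[:,None]
def proj(c,P):
    K=np.array([[c["fx"],0,c["cx"]],[0,c["fy"],c["cy"]],[0,0,1.]])
    M=np.linalg.inv(np.array(c["cam_to_world"])); 
    return cv2.projectPoints(np.array(P,float).reshape(-1,1,3),cv2.Rodrigues(M[:3,:3])[0],M[:3,3],K,np.array(c["distortion"],float))[0].reshape(-1,2)
E
python3 - <<'E'
from h import *
for n,(x0,y0,x1,y1) in (("top",(315,190,445,310)),("side",(300,215,420,305))):
    c=vision.camera(n); im=c["color"][y0:y1,x0:x1]
    s=5; cv2.imwrite(f"pics/{n}z.png",cv2.resize(im,None,fx=s,fy=s,interpolation=cv2.INTER_CUBIC))
    g=im.max(2); 
    for t in(35,80):
        m=(g<t).astype(np.uint8); nn,l,st,ce=cv2.connectedComponentsWithStats(m)
        for i in range(1,nn):
            if st[i,4]>40: print(n,t,st[i]+[x0,y0,0,0,0],ce[i]+[x0,y0])
E
```

```text
top 80 [365 210  24  20 106] [373.01886792 218.63207547]
top 80 [401 226  34  32 349] [414.98853868 242.06590258]
top 80 [368 240  30  24 207] [386.9178744  249.12560386]
top 80 [333 244  41  23  77] [349.03896104 259.31168831]
top 80 [329 257   8  37 115] [332.07826087 276.26956522]
side 80 [322 230  59  42 817] [358.00489596 252.16401469]
```

View pics/topz.png

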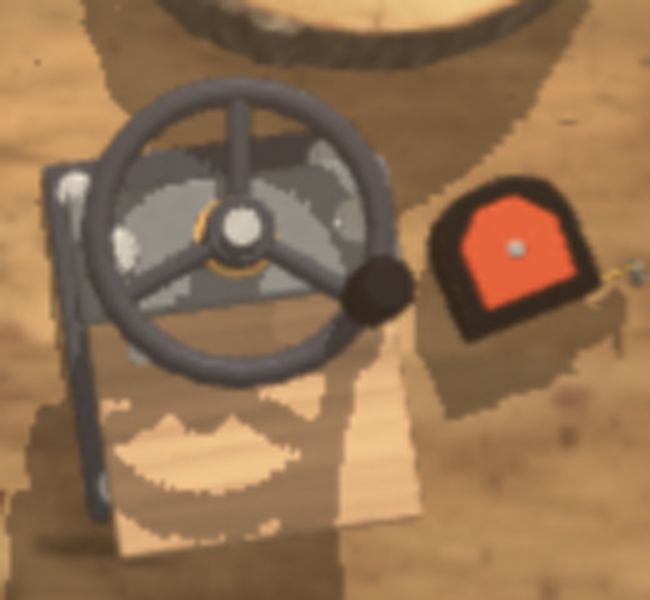

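View pics/sidez.png

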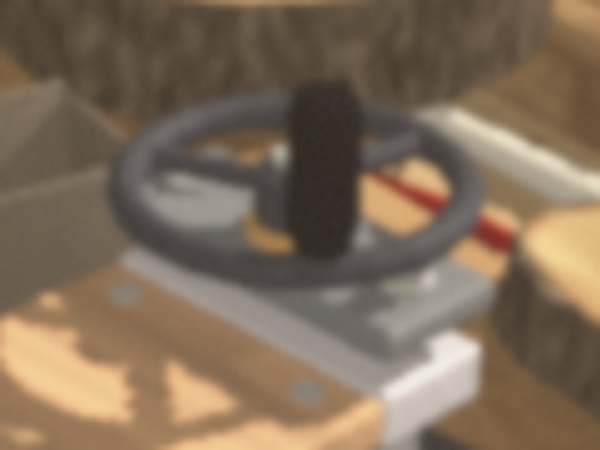

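Run:
```python
from h import *
T=vision.camera("top");S=vision.camera("side")
z=lambda a,o:(np.array(a)+.5)/5-.5+o
t=lambda *a:z(a,[315,190]); s=lambda *a:z(a,[300,215])
print("hub ring",plane(T,t(240,231.5),130), "side ring",plane(S,s(298,190),130))
print("hub nut",plane(T,t(240,227),146))
for p in((82,231),(398,231),(240,77),(240,386)): print(plane(T,t(*p),130))
print("knob top",plane(T,t(379,289),192)); print("knob side mid",plane(S,s(325,170),168))
# triangulate axis knob with side ray
for n,px in(("logR",(385,155)),): print(plane(T,px,60))
h=plane(T,t(240,231.5),130)[0];k=plane(S,s(325,170),168)[0]
print(np.hypot(*(k-h)[:2]),np.degrees(np.arctan2(*(k-h)[1::-1])))
# log top edges
print("log left front top/bottom side", plane(S,(300,240),0),plane(S,(300,200),60))
```

```text
hub ring [[539.50591057 -31.8326873  130.        ]] side ring [[539.48072075 -34.33347606 130.        ]]
hub nut [[538.98481111 -30.30880652 146.        ]]
[[539.18838138  34.41101461 130.        ]]
[[540.25736349 -98.3427263  130.        ]]
[[605.63200706 -32.21134937 130.        ]]
[[474.63340098 -31.51152025 130.        ]]
knob top [[507.96020092 -80.17773316 192.        ]]
knob side mid [[510.51886868 -83.96379969 168.        ]]
[[740.11980116 -91.81187117  60.        ]]
59.6481473008342 -119.07585881508803
log left front top/bottom side [[614.5466241  289.65262736   0.        ]] [[674.53703211 382.21633678  60.        ]]
```

```bash
python3 -m jog '[[0,0,-0.8,0,0,-0.123,100],[0,0,-0.8,0,0,-0.123,100],[0,0,-0.8,0,0,-0.123,100],[0,0,0,0,0,0,100]]' 20
```

```text
clock: 0.7
eef_pos: [198.9, 513.1, 230.3]
eef_rot: [3.14, 0.001, -3.14]
wrist_force: [-0.1, -0.2, 0.3]
finger_gap: 94.3
```

```bash
R='x'; python3 -m jog '[[-1.9,-3.7,0,0,0,0,100],[-1.9,-3.7,0,0,0,0,100],[-1.9,-3.7,0,0,0,0,100],[-1.9,-3.7,0,0,0,0,100],[-1.9,-3.7,0,0,0,0,100],[-1.9,-3.7,0,0,0,0,100],[-1.9,-3.7,0,0,0,0,100],[-1.9,-3.7,0,0,0,0,100]]' && python3 -m jog '[[-1.9,-3.7,0,0,0,0,100],[-1.9,-3.7,0,0,0,0,100],[-1.9,-3.7,0,0,0,0,100],[-1.9,-3.7,0,0,0,0,100],[-1.9,-3.7,0,0,0,0,100],[-1.9,-3.7,0,0,0,0,100],[0,0,0,0,0,0,100],[0,0,0,0,0,0,100]]'
```

```text
clock: 1.5
eef_pos: [350.8, 215.1, 229.1]
eef_rot: [-3.142, -0.0, 3.137]
wrist_force: [0.0, 0.7, -0.9]
finger_gap: 93.9
clock: 2.3
eef_pos: [464.2, -5.7, 228.8]
eef_rot: [3.141, -0.001, 3.136]
wrist_force: [-0.1, -0.1, 0.0]
finger_gap: 93.8
```

```bash
python3 -m jog '[[-1.5,-2.6,0,0,0,0,100],[-1.5,-2.6,0,0,0,0,100],[-1.5,-2.6,0,0,0,0,100],[0,0,0,0,0,0,100],[0,0,0,0,0,0,100]]'
python3 - <<'E'
from h import *
from cell import monitor
p=monitor.read_state()["eef_pos"]
for n in("top","side"):
    c=vision.camera(n); im=c["color"].copy(); u=proj(c,[p,[509.5,-82.5,196],[509.5,-82.5,139]]); print(p,u)
    x,y=u[1].astype(int); x0=x-80;y0=y-60
    cv2.imwrite(f"pics/{n}1.png",cv2.resize(im[y0:y0+120,x0:x0+160],None,fx=5,fy=5,interpolation=cv2.INTER_CUBIC)); print(x0,y0)
E
```

```text
clock: 2.8
eef_pos: [509.0, -82.4, 229.1]
eef_rot: [3.141, -0.001, 3.14]
wrist_force: [-0.5, 0.6, -0.2]
finger_gap: 93.9
[509.00144431 -82.43111677 229.14362502] [[394.68629086 244.4339466 ]
 [391.89927551 246.37160798]
 [387.51312542 249.7951973 ]]
311 186
[509.00144431 -82.43111677 229.14362502] [[364.21830159 213.58529655]
 [363.96457879 232.74939911]
 [363.10291562 264.1545689 ]]
283 172
```

View pics/side1.png

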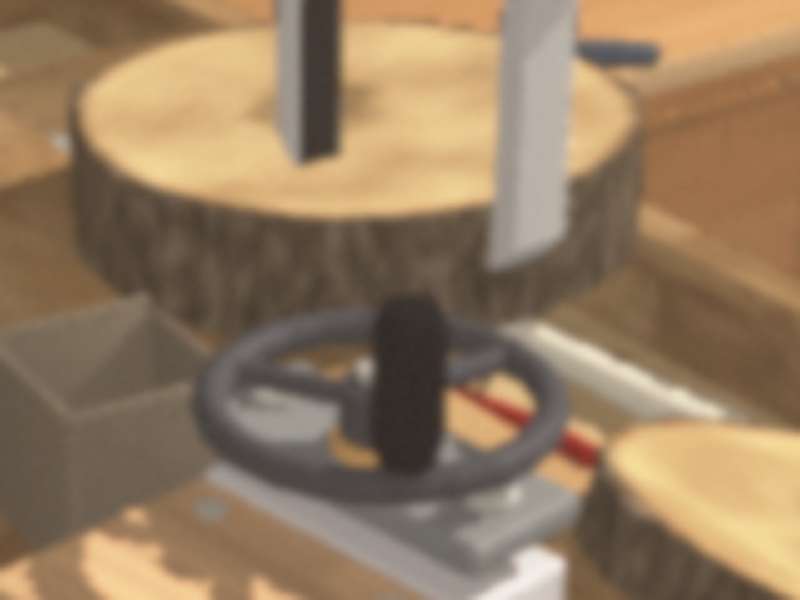

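Side view: the open fingers (tips at about (320,160) and (530,265) in the zoomed crop) straddle the black knob at (410,385). Next I descend and grip.

```bash
python3 -m jog '[[0,0,2,0,0,0,100],[0,0,2,0,0,0,100],[0,0,2,0,0,0,100],[0,0,1.8,0,0,0,100],[0,0,0,0,0,0,100]]' && python3 -m jog '[[0,0,0,0,0,0,60],[0,0,0,0,0,0,40],[0,0,0,0,0,0,0],[0,0,0,0,0,0,0],[0,0,0,0,0,0,0],[0,0,0,0,0,0,0]]' 20
```

```text
clock: 3.4
eef_pos: [508.1, -82.1, 149.7]
eef_rot: [3.141, -0.003, 3.142]
wrist_force: [0.4, -0.2, 0.3]
finger_gap: 94.2
clock: 4.0
eef_pos: [509.3, -83.5, 151.6]
eef_rot: [-3.142, 0.0, 3.141]
wrist_force: [0.2, 0.3, -0.2]
finger_gap: 49.5
```

```bash
python3 -m jog '[[0,0,0,0,0,0,0],[0,0,0,0,0,0,0],[0,0,0,0,0,0,0],[0,0,0,0,0,0,0],[0,0,0,0,0,0,0],[0,0,0,0,0,0,0],[0,0,0,0,0,0,0],[0,0,0,0,0,0,0]]' 20
```

```text
clock: 4.8
eef_pos: [509.5, -83.1, 151.5]
eef_rot: [3.141, 0.0, 3.141]
wrist_force: [3.3, 4.7, -1.3]
finger_gap: 24.6
```

```bash
cat > st.py <<'E'
import numpy as np,sys
from cell import monitor
s=monitor.read_state();h=np.array([539.5,-32.0])
v=s["eef_pos"][:2]-h;a=np.arctan2(v[1],v[0]);r=np.hypot(*v)
F=s["wrist_force"];er=v/r;et=np.array([er[1],-er[0]])
ft=F[:2]@et
print(f"t{s['clock']:.2f} ang {np.degrees(a):.1f} r {r:.1f} z {s['eef_pos'][2]:.1f} Frad {F[:2]@er:.1f} Fcw {ft:.1f} Fz {F[2]:.1f} gap {s['finger_gap']:.1f}")
sys.exit(1 if ft<-float(sys.argv[1]) else 0)
E
python3 st.py 99
python3 - <<'E'
import numpy as np
a=np.radians(-120-7.5*np.arange(49));p=6*np.c_[-np.cos(a),np.sin(a)]
d=np.round(np.diff(np.round(p,2),axis=0),2)
for i in range(0,48,8): print(d[i:i+8].tolist())
E
```

```text
t4.80 ang -120.4 r 59.3 z 151.5 Frad -5.8 Fcw -0.4 Fz -1.3 gap 24.6
[[0.65, 0.44], [0.59, 0.52], [0.52, 0.59], [0.44, 0.65], [0.34, 0.7], [0.26, 0.75], [0.15, 0.77], [0.05, 0.78]]
[[-0.05, 0.78], [-0.15, 0.77], [-0.26, 0.75], [-0.34, 0.7], [-0.44, 0.65], [-0.52, 0.59], [-0.59, 0.52], [-0.65, 0.44]]
[[-0.7, 0.34], [-0.75, 0.26], [-0.77, 0.15], [-0.78, 0.05], [-0.78, -0.05], [-0.77, -0.15], [-0.75, -0.26], [-0.7, -0.34]]
[[-0.65, -0.44], [-0.59, -0.52], [-0.52, -0.59], [-0.44, -0.65], [-0.34, -0.7], [-0.26, -0.75], [-0.15, -0.77], [-0.05, -0.78]]
[[0.05, -0.78], [0.15, -0.77], [0.26, -0.75], [0.34, -0.7], [0.44, -0.65], [0.52, -0.59], [0.59, -0.52], [0.65, -0.44]]
[[0.7, -0.34], [0.75, -0.26], [0.77, -0.15], [0.78, -0.05], [0.78, 0.05], [0.77, 0.15], [0.75, 0.26], [0.7, 0.34]]
```

```bash
python3 -m jog '[[0.65,0.44,0,0,0,0,0],[0.59,0.52,0,0,0,0,0],[0.52,0.59,0,0,0,0,0],[0.44,0.65,0,0,0,0,0]]' >/dev/null; python3 st.py 20 && python3 -m jog '[[0.34,0.7,0,0,0,0,0],[0.26,0.75,0,0,0,0,0],[0.15,0.77,0,0,0,0,0],[0.05,0.78,0,0,0,0,0]]'; python3 st.py 20
```

```text
t5.20 ang -150.7 r 59.8 z 151.5 Frad -6.7 Fcw -1.6 Fz -3.4 gap 24.3
clock: 5.6
eef_pos: [479.1, -31.1, 151.5]
eef_rot: [-3.141, -0.0, 3.141]
wrist_force: [4.0, -2.4, -2.3]
finger_gap: 24.5
t5.60 ang 179.1 r 60.4 z 151.5 Frad -4.0 Fcw -2.4 Fz -2.3 gap 24.5
```

Tracks well; continuing through the first turn.

```bash
python3 -m jog '[[-0.05,0.78,0,0,0,0,0],[-0.15,0.77,0,0,0,0,0],[-0.26,0.75,0,0,0,0,0],[-0.34,0.7,0,0,0,0,0],[-0.44,0.65,0,0,0,0,0],[-0.52,0.59,0,0,0,0,0],[-0.59,0.52,0,0,0,0,0],[-0.65,0.44,0,0,0,0,0]]' >/dev/null; python3 st.py 15 && python3 -m jog '[[-0.7,0.34,0,0,0,0,0],[-0.75,0.26,0,0,0,0,0],[-0.77,0.15,0,0,0,0,0],[-0.78,0.05,0,0,0,0,0],[-0.78,-0.05,0,0,0,0,0],[-0.77,-0.15,0,0,0,0,0],[-0.75,-0.26,0,0,0,0,0],[-0.7,-0.34,0,0,0,0,0]]' >/dev/null;  python3 st.py 15 && python3 -m jog '[[-0.65,-0.44,0,0,0,0,0],[-0.59,-0.52,0,0,0,0,0],[-0.52,-0.59,0,0,0,0,0],[-0.44,-0.65,0,0,0,0,0],[-0.34,-0.7,0,0,0,0,0],[-0.26,-0.75,0,0,0,0,0],[-0.15,-0.77,0,0,0,0,0],[-0.05,-0.78,0,0,0,0,0]]' >/dev/null;  python3 st.py 15
```

```text
t6.40 ang 119.1 r 61.1 z 151.4 Frad 0.4 Fcw -2.0 Fz 3.0 gap 24.3
t7.20 ang 59.6 r 60.8 z 151.5 Frad 2.3 Fcw -2.6 Fz 3.0 gap 24.4
t8.00 ang -0.3 r 59.8 z 151.5 Frad -2.9 Fcw -3.0 Fz 4.3 gap 24.5
```

```bash
python3 -m jog '[[0.05,-0.78,0,0,0,0,0],[0.15,-0.77,0,0,0,0,0],[0.26,-0.75,0,0,0,0,0],[0.34,-0.7,0,0,0,0,0],[0.44,-0.65,0,0,0,0,0],[0.52,-0.59,0,0,0,0,0],[0.59,-0.52,0,0,0,0,0],[0.65,-0.44,0,0,0,0,0]]' >/dev/null; python3 st.py 10 && python3 -m jog '[[0.7,-0.34,0,0,0,0,0],[0.75,-0.26,0,0,0,0,0],[0.77,-0.15,0,0,0,0,0],[0.78,-0.05,0,0,0,0,0],[0.78,0.05,0,0,0,0,0],[0.77,0.15,0,0,0,0,0],[0.75,0.26,0,0,0,0,0]]' >/dev/null; python3 st.py 10 && python3 -m jog '[[0.7,0.34,0,0,0,0,0]]' >/dev/null; python3 st.py 10
```

```text
t8.80 ang -60.3 r 59.1 z 151.4 Frad -9.8 Fcw -2.4 Fz 5.5 gap 24.7
t9.50 ang -112.9 r 59.3 z 151.5 Frad -10.4 Fcw -2.3 Fz -0.7 gap 24.6
t9.60 ang -120.4 r 59.4 z 151.5 Frad -11.2 Fcw -2.9 Fz -0.7 gap 24.6
```

```bash
python3 -m jog '[[0.65,0.44,0,0,0,0,0]]' >/dev/null; python3 st.py 8 && python3 -m jog '[[0.59,0.52,0,0,0,0,0]]' >/dev/null && python3 st.py 8 && python3 -m jog '[[0.52,0.59,0,0,0,0,0]]' >/dev/null && python3 st.py 8 && python3 -m jog '[[0.44,0.65,0,0,0,0,0]]' >/dev/null && python3 st.py 8 && python3 -m jog '[[0.34,0.7,0,0,0,0,0]]' >/dev/null && python3 st.py 8 && python3 -m jog '[[0.26,0.75,0,0,0,0,0]]' >/dev/null && python3 st.py 8 && python3 -m jog '[[0.15,0.77,0,0,0,0,0]]' >/dev/null && python3 st.py 8 && python3 -m jog '[[0.05,0.78,0,0,0,0,0]]' >/dev/null && python3 st.py 8 && python3 -m jog '[[-0.05,0.78,0,0,0,0,0]]' >/dev/null && python3 st.py 8 && python3 -m jog '[[-0.15,0.77,0,0,0,0,0]]' >/dev/null && python3 st.py 8 && python3 -m jog '[[-0.26,0.75,0,0,0,0,0]]' >/dev/null && python3 st.py 8 && python3 -m jog '[[-0.34,0.7,0,0,0,0,0]]' >/dev/null && python3 st.py 8 && python3 -m jog '[[-0.44,0.65,0,0,0,0,0]]' >/dev/null && python3 st.py 8 && python3 -m jog '[[-0.52,0.59,0,0,0,0,0]]' >/dev/null && python3 st.py 8 && python3 -m jog '[[-0.59,0.52,0,0,0,0,0]]' >/dev/null && python3 st.py 8 && python3 -m jog '[[-0.65,0.44,0,0,0,0,0]]' >/dev/null && python3 st.py 8
```

```text
t9.70 ang -127.8 r 59.4 z 151.5 Frad -8.6 Fcw -3.1 Fz -2.4 gap 24.1
t9.80 ang -135.3 r 59.6 z 151.5 Frad -8.2 Fcw -2.2 Fz -0.8 gap 24.4
t9.90 ang -142.7 r 59.7 z 151.5 Frad -7.2 Fcw -2.9 Fz -1.4 gap 24.5
t10.00 ang -150.2 r 59.8 z 151.5 Frad -7.3 Fcw -3.2 Fz -2.3 gap 24.7
t10.10 ang -157.6 r 59.9 z 151.5 Frad -6.7 Fcw -2.9 Fz -2.3 gap 24.8
t10.20 ang -165.4 r 60.1 z 151.5 Frad -5.6 Fcw -2.9 Fz -1.8 gap 24.8
t10.30 ang -173.1 r 60.2 z 151.5 Frad -4.5 Fcw -1.9 Fz -0.3 gap 24.3
t10.40 ang 179.2 r 60.3 z 151.5 Frad -2.9 Fcw -3.0 Fz -0.5 gap 24.4
t10.50 ang 171.6 r 60.5 z 151.5 Frad -3.0 Fcw -2.1 Fz -0.1 gap 24.1
t10.60 ang 164.1 r 60.6 z 151.4 Frad -2.5 Fcw -1.8 Fz 0.6 gap 24.6
t10.70 ang 156.4 r 60.7 z 151.4 Frad -1.0 Fcw -3.0 Fz 1.5 gap 24.4
t10.80 ang 149.0 r 60.8 z 151.4 Frad -1.2 Fcw -1.8 Fz 1.7 gap 24.4
t10.90 ang 141.6 r 60.9 z 151.4 Frad 0.6 Fcw -2.2 Fz 2.8 gap 24.4
t11.00 ang 134.1 r 60.9 z 151.4 Frad 0.9 Fcw -2.8 Fz 3.8 gap 24.6
t11.10 ang 126.6 r 61.0 z 151.4 Frad 1.8 Fcw -2.5 Fz 4.9 gap 24.8
t11.20 ang 119.1 r 61.0 z 151.5 Frad 2.3 Fcw -2.5 Fz 3.6 gap 24.3
```

```bash
python3 -m jog '[[-0.7,0.34,0,0,0,0,0]]' >/dev/null; python3 st.py 8 && python3 -m jog '[[-0.75,0.26,0,0,0,0,0]]' >/dev/null && python3 st.py 8 && python3 -m jog '[[-0.77,0.15,0,0,0,0,0]]' >/dev/null && python3 st.py 8 && python3 -m jog '[[-0.78,0.05,0,0,0,0,0]]' >/dev/null && python3 st.py 8 && python3 -m jog '[[-0.78,-0.05,0,0,0,0,0]]' >/dev/null && python3 st.py 8 && python3 -m jog '[[-0.77,-0.15,0,0,0,0,0]]' >/dev/null && python3 st.py 8 && python3 -m jog '[[-0.75,-0.26,0,0,0,0,0]]' >/dev/null && python3 st.py 8 && python3 -m jog '[[-0.7,-0.34,0,0,0,0,0]]' >/dev/null && python3 st.py 8 && python3 -m jog '[[-0.65,-0.44,0,0,0,0,0]]' >/dev/null && python3 st.py 8 && python3 -m jog '[[-0.59,-0.52,0,0,0,0,0]]' >/dev/null && python3 st.py 8 && python3 -m jog '[[-0.52,-0.59,0,0,0,0,0]]' >/dev/null && python3 st.py 8 && python3 -m jog '[[-0.44,-0.65,0,0,0,0,0]]' >/dev/null && python3 st.py 8 && python3 -m jog '[[-0.34,-0.7,0,0,0,0,0]]' >/dev/null && python3 st.py 8 && python3 -m jog '[[-0.26,-0.75,0,0,0,0,0]]' >/dev/null && python3 st.py 8 && python3 -m jog '[[-0.15,-0.77,0,0,0,0,0]]' >/dev/null && python3 st.py 8 && python3 -m jog '[[-0.05,-0.78,0,0,0,0,0]]' >/dev/null && python3 st.py 8
```

```text
t11.30 ang 111.7 r 61.1 z 151.4 Frad 2.3 Fcw -2.1 Fz 4.1 gap 24.7
t11.40 ang 104.2 r 61.1 z 151.4 Frad 1.0 Fcw -3.0 Fz 4.5 gap 24.2
t11.50 ang 96.8 r 61.1 z 151.4 Frad 2.1 Fcw -2.6 Fz 4.5 gap 24.4
t11.60 ang 89.4 r 61.1 z 151.4 Frad 2.2 Fcw -2.5 Fz 4.2 gap 24.1
t11.70 ang 82.0 r 61.0 z 151.4 Frad 1.8 Fcw -2.8 Fz 4.2 gap 24.5
t11.80 ang 74.6 r 61.0 z 151.4 Frad 2.0 Fcw -2.6 Fz 3.9 gap 24.4
t11.90 ang 67.0 r 60.9 z 151.5 Frad 2.6 Fcw -3.1 Fz 2.8 gap 24.5
t12.00 ang 59.6 r 60.8 z 151.5 Frad 2.4 Fcw -2.4 Fz 4.0 gap 24.6
t12.10 ang 52.2 r 60.7 z 151.5 Frad 2.2 Fcw -2.5 Fz 3.9 gap 24.6
t12.20 ang 44.7 r 60.5 z 151.5 Frad 2.6 Fcw -3.6 Fz 3.6 gap 25.0
t12.30 ang 37.2 r 60.4 z 151.5 Frad 1.7 Fcw -2.8 Fz 3.0 gap 24.1
t12.40 ang 29.7 r 60.3 z 151.5 Frad 0.7 Fcw -2.1 Fz 3.2 gap 24.7
t12.50 ang 22.2 r 60.2 z 151.4 Frad -0.3 Fcw -2.2 Fz 3.8 gap 24.4
t12.60 ang 14.7 r 60.0 z 151.5 Frad -1.1 Fcw -3.6 Fz 3.8 gap 24.7
t12.70 ang 8.0 r 60.0 z 151.5 Frad 6.0 Fcw -39.9 Fz 6.1 gap 25.1
```

```bash
python3 -m jog '[[0,0,0,0,0,0,0]]' >/dev/null; python3 st.py 8; python3 -m jog '[[0,0,0,0,0,0,0]]' >/dev/null; python3 st.py 8;  python3 - <<'E'
from h import *
c=vision.camera("side"); cv2.imwrite("pics/side2.png",cv2.resize(c["color"][200:360,260:460],None,fx=4,fy=4,interpolation=cv2.INTER_CUBIC))
E
```

```text
t12.80 ang 8.8 r 60.3 z 151.5 Frad 4.5 Fcw -15.3 Fz 2.6 gap 24.3
t12.90 ang 8.9 r 60.3 z 151.5 Frad 4.0 Fcw -12.1 Fz 2.5 gap 24.7
```

View pics/side2.png

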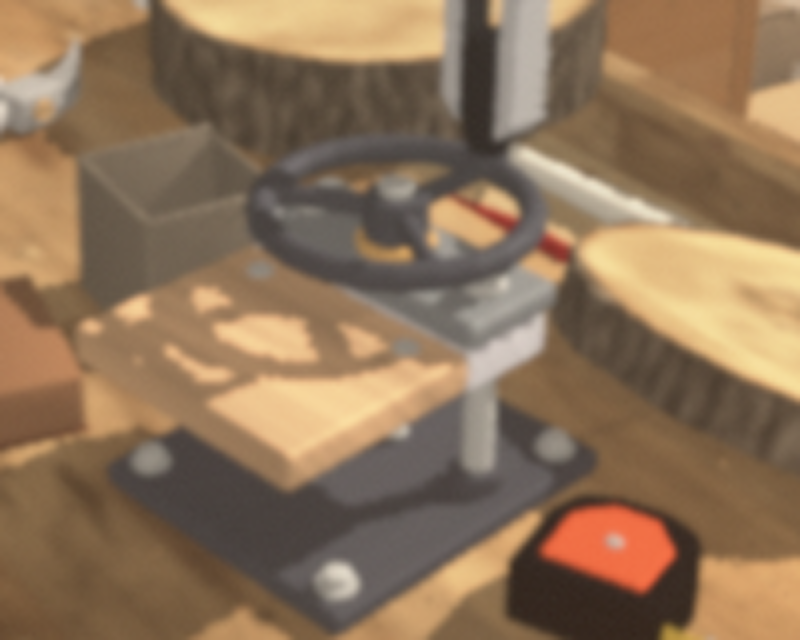

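The push-back rose to 40 N, with the measured angle held at about 9°, and the side view shows the cross-head against the top plate's underside at crop (510,345). That is the stop, about 1.64 turns from the start. Next I turn it back a quarter turn.

```bash
python3 -m jog '[[0.15,0.77,0,0,0,0,0],[0.26,0.75,0,0,0,0,0],[0.34,0.7,0,0,0,0,0],[0.44,0.65,0,0,0,0,0],[0.52,0.59,0,0,0,0,0],[0.59,0.52,0,0,0,0,0]]' >/dev/null; python3 st.py 99; python3 -m jog '[[0.65,0.44,0,0,0,0,0],[0.7,0.34,0,0,0,0,0],[0.75,0.26,0,0,0,0,0],[0.77,0.15,0,0,0,0,0],[0.78,0.05,0,0,0,0,0],[0.78,-0.05,0,0,0,0,0],[0.12,-0.01,0,0,0,0,0],[0,0,0,0,0,0,0]]'; python3 st.py 99
```

```text
t13.55 ang 52.5 r 60.8 z 151.5 Frad 6.9 Fcw 2.7 Fz 1.3 gap 24.4
clock: 14.35
eef_pos: [529.8, 28.2, 151.5]
eef_rot: [3.141, -0.001, 3.141]
wrist_force: [-3.1, 6.9, 3.8]
finger_gap: 23.9
t14.35 ang 99.2 r 60.9 z 151.5 Frad 7.3 Fcw -1.9 Fz 3.8 gap 23.9
```

```bash
python3 -m jog '[[0,0,0,0,0,0,100],[0,0,0,0,0,0,100],[0,0,0,0,0,0,100],[0,0,0,0,0,0,100],[0,0,0,0,0,0,100],[0,0,0,0,0,0,100],[0,0,0,0,0,0,100],[0,0,0,0,0,0,100]]'; python3 -m jog '[[0,0,0,0,0,0,100],[0,0,0,0,0,0,100],[0,0,0,0,0,0,100],[0,0,-1,0,0,0,100],[0,0,-2,0,0,0,100],[0,0,-3,0,0,0,100],[0,0,-3,0,0,0,100],[0,0,-1,0,0,0,100]]'
```

```text
clock: 15.15
eef_pos: [530.4, 27.9, 151.4]
eef_rot: [-3.142, -0.0, 3.141]
wrist_force: [-1.0, 1.1, 0.8]
finger_gap: 84.9
clock: 15.95
eef_pos: [531.2, 27.9, 255.1]
eef_rot: [-3.141, 0.005, 3.141]
wrist_force: [-0.1, 0.7, -0.4]
finger_gap: 94.2
```

```bash
python3 -m jog '[[3,0,0,0,0,0,100],[4,0,0,0,0,0,100],[4,0,0,0,0,0,100],[3,0,0,0,0,0,100],[0,4,0,0,0,0,100],[0,4,0,0,0,0,100],[0,4,0,0,0,0,100],[0,0,0,0,0,0,100]]';python3 -m jog '[[0,4,0,0,0,0,100],[0,4,0,0,0,0,100],[0,4,0,0,0,0,100],[0,4,0,0,0,0,100],[0,3,0,0,0,0,100],[0,0,0,0,0,0,100],[0,0,0,0,0,0,100]]'
python3 - <<'E'
from h import *
c=vision.camera("top"); cv2.imwrite("pics/top3.png",c["color"])
c=vision.camera("side"); cv2.imwrite("pics/side3.png",c["color"])
E
```

```text
clock: 16.75
eef_pos: [389.9, 151.1, 251.1]
eef_rot: [3.141, -0.001, -3.138]
wrist_force: [1.4, -0.4, 0.7]
finger_gap: 94.2
clock: 17.45
eef_pos: [390.6, 337.6, 250.8]
eef_rot: [-3.141, -0.001, 3.141]
wrist_force: [0.0, -0.5, 0.1]
finger_gap: 94.0
```

View pics/top3.png

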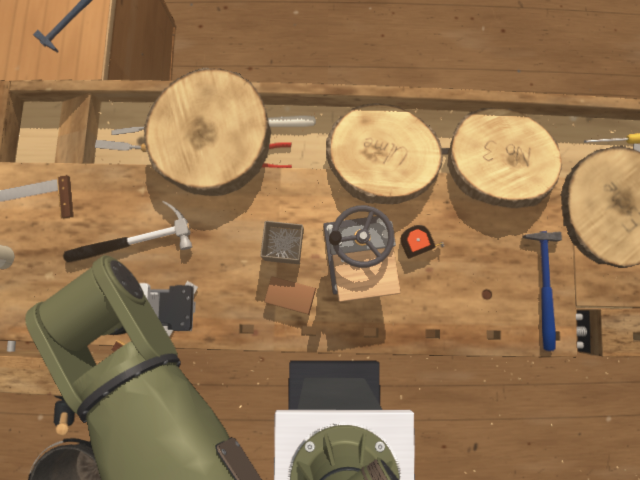

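View pics/side3.png

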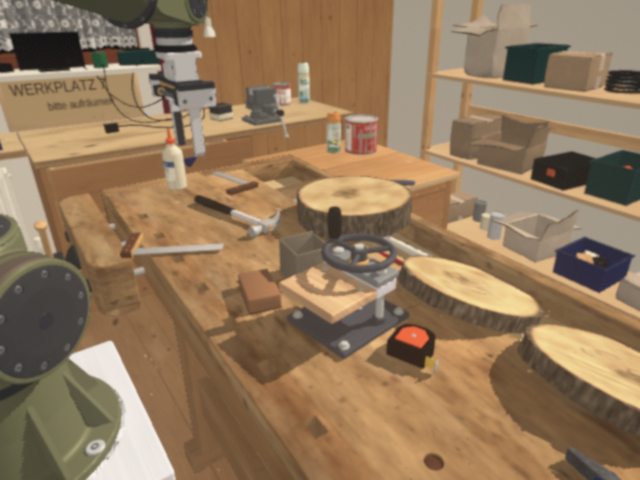

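The top view shows the knob at (335,237). The nail box (282,242), tape (417,241) and sanding block (290,297) are where they started, and the arm is clear. One numeric check, then I hand it in.

Run:
```python
from h import *
from cell import order
c=vision.camera("top"); k=plane(c,(335,236.5),192)[0]; print(k,np.degrees(np.arctan2(k[1]+31.3,k[0]-539.4)))
a=cv2.imread("pics/top0.png").astype(int)
d=np.abs(c["color"].astype(int)-a).max(2)
for n,(x0,y0,x1,y1) in dict(nail=(262,222,303,262),tape=(402,226,435,258),sand=(264,282,318,314)).items(): print(n,(d[y0:y1,x0:x1]>40).sum())
print(order.sign_off())
```

```text
[528.60514952  28.12320174 192.        ] 100.29610263388918
nail 0
tape 0
sand 0
the job is handed in; nothing more can be done
None
```

The work rest is raised to its stop, the handwheel is turned back a quarter turn, and the job is handed in at about 17.5 s.

- **Cranking:** I held the knob at a fixed yaw and turned the wheel clockwise about 1.64 turns. There the push-back jumped from about 3 N to 40 N at roughly 9° and the wheel went no further. The side view showed the cross-head against the underside of the top plate.
- **Backing off:** I turned it back to 99.2° by the arm's reading, which is 90.3° from the stop. Then I opened the gripper, rose clear and moved the arm away.
- **Last checks:** The final picture puts the knob at about 100°, which agrees with the arm to within a degree or so. Comparing top views before and after, the nail box, tape measure and sanding block show no change. The robot was touching nothing.
- **Small disagreement:** My hub position was off by about 1 mm, seen as a sideways force of up to 11 N while cranking. That puts about a degree or two of uncertainty on the quarter turn. No check failed.

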